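# Lay a screw element in the sloped marking cradle and close the guard

### The job

Take the tall spiral-fluted extruder screw element from the bench and lay it in the sloped V-cradle of the marking station, foot on the ledge, and let go of it without dropping it. Then lower the hinged wire guard gently onto its stop posts, without letting it slam, and leave the other things on the bench where they are.

Things in the scene. Friction and masses are not known exactly. Their poses are not given: they have to be found in the camera images.
- screw: The screw element to be marked: steel, two spiral flutes, the tallest of three standing parts: diameter 44 mm over the flutes (treat as a cylinder), 100 mm long, about 0.55 kg, alike at both ends; it stands upright on the bench. Origin: centre of its lower end face; z along its axis to the other end.
- screw_mid (a point): The middle of the screw element, on its axis, 50 mm from either end.
- station: Marking station, fixed: grey plate 230 mm (x) by 250 mm (y), 12 mm thick. Origin on the bench under the cradle's ledge; at yaw 0 its x points away from the robot; z up; its yaw varies. On the plate: two stop posts (158 mm high, at x = -62, y = +-98 mm) and two hinge uprights (168 mm high, at x = +75, y = +-110 mm).
- cradle: Fixed on the station: open 90-degree V-trough, 41 mm wide, 60 mm long, leaning 35 degrees from vertical, upper end to station -x, with a ledge (44 x 40 mm) square to it at its foot. Origin: on the ledge, 50 mm above the bench, where the seated element's foot centre goes. z: up the seated element's axis; x: square to it, out of the V's open side (up and to station +x); y: level, station y.
- seat_mid (a point): Where the middle of the seated element must be: on the cradle's z axis, 50 mm above the ledge. The seated element stands 40 mm out beyond the trough's top, and its highest edge is 145 mm above the bench.
- guard (a joint): Angle of the guard: 0 = closed, level and on its stop posts; grows as it opens upward, up to 1.3 rad. It turns about the station's y axis. Its stiff hinge holds it where it stands at the start (1.0 to 1.25 rad), but below about 0.75 rad it falls shut unless it is held.
- guard_hinge (a point): Middle of the guard's hinge axis (parallel to station y), on the far side of the station, 162 mm above the bench. The guard is a flat grille of thin steel wires in an aluminium frame, 146 mm long from the hinge and 210 mm wide, 8 mm thick, which reaches from the hinge towards the robot (station -x) when closed.
- guard_bar (a point): Middle of the guard's handle: a round steel bar 12 mm thick parallel to the hinge, 190 mm from the hinge axis in the plane of the grille, 44 mm beyond the grille's free edge, held by two rods at its ends 110 mm apart; the space between bar and grille is open. It can be pinched from above and turns between the fingers.
- kneader: Bystander: kneading block, a standing stack of five staggered oblong steel discs, 44 mm over all, 75 mm high. Origin: centre of its underside.
- sleeve: Bystander: plain smooth steel spacer sleeve, 44 mm diameter, 50 mm high, standing. Origin: centre of its underside.
- brush: Bystander: hand brush lying on the bench at the far side.

How it is judged:
By the outcome, as a careful person would: the job done as asked, in the order asked, and still so for the second after the job is handed in, with the robot touching nothing.
It also fails if it takes over 56 s, if anything falls off the work surface, if the arm or the gripper's body presses on something with over 40 N, if the wrist force passes 120 N, or if a joint passes its speed limit or range.

### The arm

A 7-joint arm with a two-finger parallel gripper is mounted at the origin on the work surface. World frame = base frame: x ahead of the robot, y to its left, z up, the work surface at z = 0. Lengths are in m, angles in rad, forces in N, time in s.
With the tool pointing down it reaches from about 0.425 to 0.875 m from the base axis. Payload 4.7 kg.
Tool frame: the origin (TCP) lies at the very end of the fingers, on their centre line; the grasp point (between the pads) lies 19 mm behind it; z points along the fingers, y is the line along which they close (so a half turn about z gives the same grasp; the last joint's range is limited). The gripper opens to 87 mm and grips with 3 to 60 N. Pads are 19 mm wide; open, the fingers measure 117 mm over their backs; the gripper's body (75 mm by 190 mm) begins 51 mm behind the grasp point.
Start: joints at [-1.238, 0.321, -0.07, 1.45, 0.023, 1.371, -0.057], TCP at [0.204, 0.617, 0.223] pointing down, gripper open.
Joint ranges: [-2.86, 2.86], [-0.3, 2.09], [-1.38, 1.24], [0.06, 2.45], [-1.56, 4.7], [0.09, 2.05], [-2.69, 2.69]. Speed limits (rad/s): [2.57, 2.57, 3.14, 3.14, 3.14, 3.14, 3.14].

### API

Orientations are given as [roll, pitch, yaw] about the fixed x, y, z axes, in that order (R = Rz(yaw) Ry(pitch) Rx(roll)).
In Python, from workcell import ctrl, fingers, vision, ticket, sensors gives the robot as it stands. Calls block until the motion is done:
- ctrl.move_ptp(position, orientation): joint-space move of the TCP to a pose.
- ctrl.move_l(position, max_speed=0.15, rotation=None, guard=None): straight line of the TCP; rotation=None keeps the orientation; max_speed is the mean speed in m/s. With guard (N) it stops when the force on the tool has changed by that much, and returns True; else False.
- ctrl.set_joints(angles): joint-space move.
- fingers.gripper_to(opening): opening from 0.0 (shut) to 1.0 (fully open); the grip force is fixed at half the most; returns when the fingers have stopped.
- ctrl.sleep(seconds).
- ctrl.ik(position, orientation): joint angles nearest the present ones, or None.
- vision.camera(name): name is "side" or "top" or "wrist"; returns the picture (480x640x3 uint8, red, green, blue); there is no depth.
- vision.get_calibration(name): a dict with "fx", "fy", "cx", "cy" (pixels), "eye" and "orientation" of the camera in the world. Camera axes: x right, y down, z forward; pixel columns grow to the right and rows downward; lengths in m; the calibration is good to about 2 mm. The wrist camera is an equidistant fisheye: a pixel r from the principal point sees the ray r / f radians off the axis. A picture is of the moment at which its call begins: read the wrist's pose just before it. get_calibration takes no time and is no camera call; for the wrist camera it gives the pose at the moment of the call.
A pose or a line that the arm cannot do raises ctrl.MotionError and nothing moves.
- ticket.job_done(): hands the job in; it is judged then, once.
Readings, each from a call of its own:
- sensors.get_clock(): time.
- sensors.get_qpos(): joint angles.
- sensors.get_joint_vel(): joint speeds.
- sensors.get_effort(): joint torques, N m.
- sensors.get_eef_pos(): TCP position.
- sensors.get_tcp_rot(): TCP orientation.
- sensors.get_ft_force(): force on the tool from outside, world axes, zero at the start.
- sensors.get_wrist_torque(): the same for the moment, N m.
- sensors.get_opening(): opening from 0.0 (shut) to 1.0 (fully open).
- sensors.get_gripper_force(): force on a finger pad.
Only numpy, scipy, OpenCV 4.12 (cv2) and the standard library are available. Lean on these libraries where they do the work, as an engineer would, in place of code of your own. Each camera call takes 0.05 s, during which the arm holds its last target. There are 200 camera calls.

## Working session

There is one attempt and no reset: what is moved stays moved. The work goes in short steps, each a Python script; the robot and the scene stay as the last script left them, time stands still between calls to the robot, and variables do not carry over. Pictures are saved under pics/ and viewed, at most 10 in all, crops included, and the job is handed in when it is done.

```bash
ls; mkdir -p pics
python3 - <<'E'
from workcell import ctrl, fingers, vision, ticket, sensors
import cv2, numpy as np
for n in ("side","top"):
    im=vision.camera(n); cv2.imwrite(f"pics/{n}0.png",im[:,:,::-1]); print(n,vision.get_calibration(n))
print(vision.get_calibration("wrist"),sensors.get_clock(),sensors.get_tcp_rot(),sensors.get_opening())
E
```

```text
pics
side {'fx': 624.5904899094704, 'fy': 624.5904899094704, 'cx': 326.0390120990012, 'cy': 236.67104506404306, 'eye': array([ 0.58121365, -0.94771831,  0.67314949]), 'orientation': array([-2.13245799,  0.00700474, -0.02538096])}
top {'fx': 573.7859330663016, 'fy': 573.7859330663016, 'cx': 318.8596585516694, 'cy': 223.8347705697811, 'eye': array([ 0.40196183, -0.03020209,  1.15303493]), 'orientation': array([-2.91916957, -0.00576007, -1.54101468])}
{'fx': 371.64829954431775, 'fy': 371.64829954431775, 'cx': 318.01791611380816, 'cy': 242.28562046609855, 'eye': array([0.12758853, 0.64129034, 0.38481282]), 'orientation': array([2.84475848e+00, 2.34732143e-03, 1.25327925e+00])} 0.1 [-3.13987143e+00  1.46266154e-04  2.82280339e+00] 0.9993089453047322
```

View pics/side0.png

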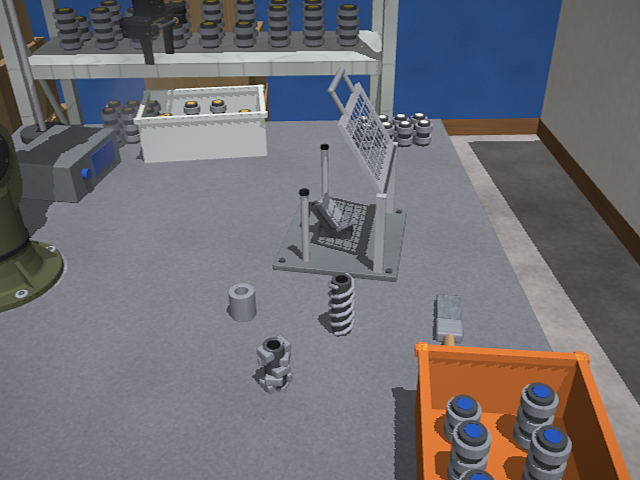

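View pics/top0.png

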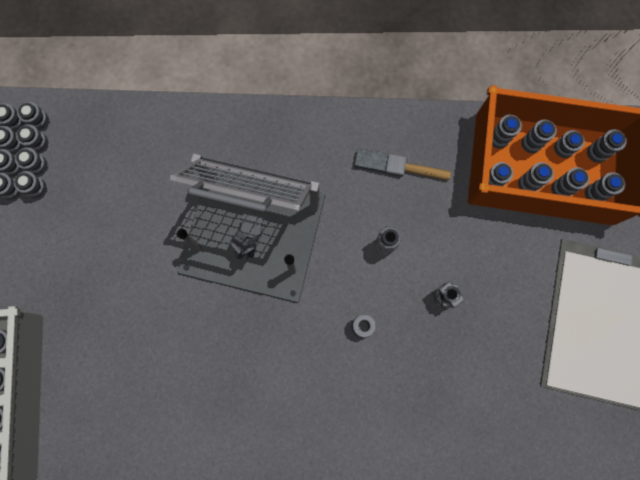

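The side view shows the screw with its top at about (342,281), the sleeve at (242,302), the kneader at (274,364), the post caps at (325,147) and (304,191), and the guard open. In the top view the screw's top is at about (391,237), the post caps at (182,234) and (289,259), and the upright tops at (196,159) and (315,186).

```bash
cat > h.py <<'E'
from workcell import ctrl, fingers, vision, ticket, sensors
import cv2, numpy as np
from scipy.spatial.transform import Rotation as Rn
def ray(name,px,cal=None):
    c=cal or vision.get_calibration(name); R=Rn.from_euler('xyz',c['orientation']).as_matrix()
    v=np.array([(px[0]-c['cx'])/c['fx'],(px[1]-c['cy'])/c['fy'],1.0])
    if name=='wrist':
        r=np.hypot(v[0],v[1]); v=np.array([v[0]/r*np.sin(r),v[1]/r*np.sin(r),np.cos(r)]) if r>1e-9 else v
    return c['eye'],R@v
def onplane(name,px,z,cal=None):
    e,d=ray(name,px,cal); return e+d*(z-e[2])/d[2]
def tri(p1,p2):
    (a,u),(b,v)=ray('side',p1),ray('top',p2); u=u/np.linalg.norm(u); v=v/np.linalg.norm(v)
    s,t=np.linalg.lstsq(np.c_[u,-v],b-a,rcond=None)[0]
    return (a+s*u+b+t*v)/2, np.linalg.norm(a+s*u-b-t*v)
def dark(im,px,w=10,th=35):
    x,y=px; g=im[y-w:y+w+1,x-w:x+w+1].max(2).astype(np.uint8)
    n,l,s,c=cv2.connectedComponentsWithStats((g<th).astype(np.uint8))
    if n<2: return None
    k=1+np.argmax(s[1:,4]); return c[k]+[x-w,y-w],s[k,4]
E
python3 - <<'E'
from h import *
t=cv2.imread('pics/top0.png'); s=cv2.imread('pics/side0.png')
for nm,ps,pt,z in [('screw',(342,281),(391,237),.1),('post+',(325,147),(182,234),.158),('post-',(304,191),(289,259),.158)]:
    a,b=dark(s,ps),dark(t,pt); print(nm,a,b)
    if a and b: print(tri(a[0],b[0]),onplane('top',b[0],z),onplane('side',a[0],z))
for p in [(196,159),(315,186)]: print('upr',onplane('top',p,.168))
for p in [(179,273),(299,299)]: print('corner',onplane('top',p,.012))
cv2.imwrite('pics/crop.png',np.hstack([cv2.resize(t[140:310,160:330],(400,400),interpolation=2),cv2.resize(s[60:290,240:470],(400,400),interpolation=2)]))
E
```

```text
screw (array([341.125   , 278.859375]), np.int32(64)) (array([390.14285714, 236.41558442]), np.int32(77))
(array([ 0.62022374, -0.16319107,  0.101439  ]), np.float64(0.0006444569321154318)) [ 0.62019425 -0.16339439  0.1       ] [ 0.62064192 -0.16110251  0.1       ]
post+ (array([324.        , 146.87878788]), np.int32(33)) (array([181.92307692, 233.67948718]), np.int32(78))
(array([0.60250706, 0.21278619, 0.15631057]), np.float64(0.0009050272335914091)) [0.60170783 0.21231588 0.158     ] [0.6028807  0.20924463 0.158     ]
post- (array([303.78723404, 192.19148936]), np.int32(47)) (array([288.98611111, 259.41666667]), np.int32(72))
(array([0.56251262, 0.02138037, 0.15608808]), np.float64(0.0013343716158063907)) [0.56153405 0.02120587 0.158     ] [0.56323012 0.01806965 0.158     ]
upr [0.73778642 0.19585877 0.168     ]
upr [ 0.69387744 -0.02028305  0.168     ]
corner [0.55079531 0.24712453 0.012     ]
corner [0.50638429 0.00566962 0.012     ]
```

View pics/crop.png

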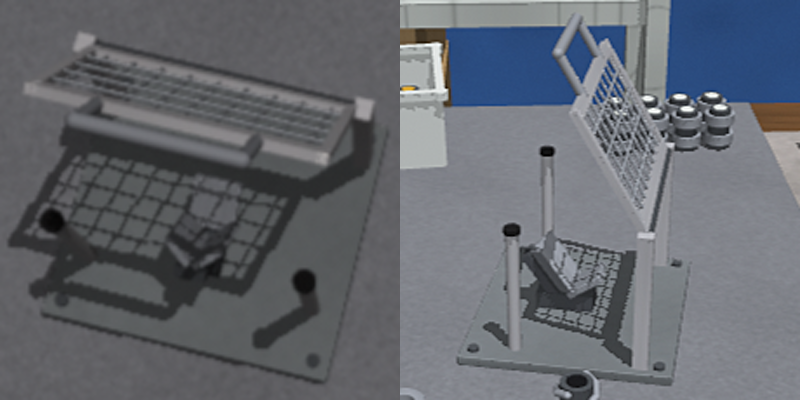

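The crop gives the bar as running from about top px (189,192) to (266,206), and side px (343,70) to (332,90). Post spacing comes out at 195.5 mm against 196 nominal, and the uprights fit the station pose within 2 mm. Next I'll compute the frames and guard angle, and check IK.

```bash
cat >> h.py <<'E'
yaw=-0.2060; X=np.array([np.cos(yaw),np.sin(yaw),0]); Y=np.array([-np.sin(yaw),np.cos(yaw),0]); Z=np.array([0,0,1.])
ORG=np.array([.5821,.1170,0])+.062*X      # station origin from post caps
c35,s35=np.cos(np.radians(35)),np.sin(np.radians(35))
CO=ORG+.05*Z; CX=c35*X+s35*Z; CZ=-s35*X+c35*Z
HINGE=ORG+.075*X+.162*Z
SCREW=np.array([.6203,-.1630,0])
def cr(x,z): return CO+x*CX+z*CZ
def bar(th): return HINGE+.19*(-np.cos(th)*X+np.sin(th)*Z)
def rpy(z,y): return Rn.from_matrix(np.c_[np.cross(y,z),y,z]).as_euler('xyz')
E
python3 - <<'E'
from h import *
p,e=tri((337.2,80.1),(227.6,199.1)); print('bar',p,e); d=p-HINGE
print('station coords',d@X,d@Y,d[2],'r',np.hypot(d@X,d[2]),'theta',np.arctan2(d[2],-d@X))
th=np.arctan2(d[2],-d@X)
G=.067
for s in (1,-1):
  for nm,yp,yd in (('xclose',s*CX,s*X),('yclose',s*Y,s*Y)):
    print(nm,s)
    for l,pos,o in (('pick',SCREW+G*Z,rpy(-Z,yd)),('hi',cr(.008,G+.2),rpy(-CZ,yp)),('seat',cr(0,G),rpy(-CZ,yp)),('bar',bar(th)-.019*Z,rpy(-Z,yd)),('bar0',bar(0)-.019*Z,rpy(-Z,yd))):
        q=ctrl.ik(pos,o); print('  ',l,None if q is None else np.round(q,2))
E
```

```text
bar [0.62361449 0.10762921 0.32730701] 0.0025717458995612513
station coords -0.09444649416160435 -0.0006810377965935366 0.16530700784833643 r 0.1903852596793878 theta 1.051717037697225
xclose 1
   pick [-0.47  0.57  0.92  1.67 -0.49  1.15  0.37]
   hi None
   seat [-0.66  0.03  0.23  2.19  0.73  0.53 -1.21]
   bar [-0.66  0.28  0.57  1.38 -0.15  1.52 -0.31]
   bar0 [-0.71  0.16  0.47  1.83 -0.08  1.17 -0.42]
yclose 1
   pick [-0.41  0.53  0.83  1.67 -0.43  1.13  1.9 ]
   hi None
   seat [-0.78  0.03  0.35  2.19  0.72  0.52  0.37]
   bar [-0.55  0.27  0.43  1.37 -0.11  1.52  1.23]
   bar0 [-0.64  0.16  0.39  1.83 -0.06  1.17  1.13]
xclose -1
   pick [-0.56  0.65  1.07  1.68 -0.61  1.19 -2.69]
   hi None
   seat [-0.66  0.03  0.23  2.19  0.73  0.53  1.94]
   bar [ 0.6   0.49 -1.18  1.33  0.45  1.61  2.42]
   bar0 [ 0.71  0.37 -1.17  1.79  0.36  1.23  2.37]
yclose -1
   pick [-0.45  0.55  0.88  1.67 -0.46  1.14 -1.22]
   hi None
   seat None
   bar [-0.68  0.29  0.6   1.38 -0.16  1.53 -1.87]
   bar0 [-0.76  0.16  0.52  1.83 -0.09  1.17 -1.98]
```

Run:
```python
from h import *
G=.067
for nm,yp in (('x+',CX),('y+',Y),('x-',-CX)):
    for x in (0,.01,.02,.03,.045):
        r=[]
        for z in (0,.02,.04,.06,.08,.1,.12,.15):
            q=ctrl.ik(cr(x,G+z),rpy(-CZ,yp)); r.append('-' if q is None else '%.2f/%.2f/%.2f'%(q[1],q[3],q[5]))
        print(nm,x,r)
# tilted less
for t in (0,15,25):
    a=np.radians(t); A=-np.sin(a)*X+np.cos(a)*Z; B=np.cos(a)*X+np.sin(a)*Z
    print(t,[(z, None if (q:=ctrl.ik(cr(.01,z)+G*A,rpy(-A,B))) is None else np.round(q,2).tolist()) for z in (.05,.1,.15)])
```

```text
x+ 0 ['0.03/2.19/0.53', '-0.02/2.20/0.57', '-0.06/2.20/0.62', '-0.10/2.20/0.66', '-0.15/2.20/0.71', '-0.18/2.20/0.75', '-0.21/2.19/0.76', '-0.29/2.19/0.90']
x+ 0.01 ['0.04/2.17/0.53', '-0.01/2.18/0.57', '-0.05/2.18/0.62', '-0.10/2.18/0.67', '-0.14/2.18/0.71', '-0.17/2.18/0.74', '-0.20/2.16/0.75', '-0.30/2.17/0.92']
x+ 0.02 ['0.04/2.15/0.53', '-0.00/2.16/0.58', '-0.05/2.16/0.62', '-0.09/2.16/0.67', '-0.13/2.16/0.71', '-0.16/2.15/0.74', '-0.20/2.14/0.75', '-0.26/2.15/0.88']
x+ 0.03 ['0.05/2.13/0.54', '0.00/2.14/0.58', '-0.04/2.14/0.63', '-0.08/2.14/0.67', '-0.12/2.14/0.71', '-0.15/2.13/0.74', '-0.19/2.12/0.75', '-0.24/2.12/0.85']
x+ 0.045 ['0.06/2.10/0.55', '0.01/2.11/0.59', '-0.03/2.11/0.63', '-0.07/2.11/0.68', '-0.10/2.11/0.71', '-0.13/2.10/0.73', '-0.17/2.09/0.76', '-0.23/2.08/0.81']
y+ 0 ['0.03/2.19/0.52', '-0.02/2.20/0.57', '-0.07/2.20/0.62', '-0.12/2.21/0.67', '-0.16/2.21/0.73', '-0.20/2.21/0.78', '-0.24/2.20/0.82', '-0.27/2.17/0.81']
y+ 0.01 ['0.03/2.17/0.53', '-0.01/2.18/0.58', '-0.06/2.19/0.63', '-0.11/2.19/0.68', '-0.15/2.19/0.73', '-0.19/2.19/0.78', '-0.23/2.18/0.82', '-0.26
[... 1083 characters left out ...]
0.77', '-0.21/2.14/0.82', '-0.26/2.13/0.90']
x- 0.045 ['0.06/2.10/0.55', '0.02/2.11/0.59', '-0.03/2.11/0.63', '-0.07/2.11/0.68', '-0.11/2.11/0.72', '-0.15/2.11/0.77', '-0.19/2.11/0.82', '-0.25/2.10/0.89']
0 [(0.05, [-0.64, 0.34, 0.53, 1.59, -0.18, 1.25, -0.29]), (0.1, [-0.67, 0.25, 0.52, 1.61, -0.13, 1.31, -0.34]), (0.15, [-0.7, 0.17, 0.51, 1.62, -0.08, 1.38, -0.39])]
15 [(0.05, [-0.73, 0.12, 0.46, 1.86, 0.09, 0.95, -0.53]), (0.1, [-0.75, 0.02, 0.43, 1.87, 0.14, 1.03, -0.59]), (0.15, [-0.78, -0.07, 0.4, 1.86, 0.19, 1.13, -0.64])]
25 [(0.05, [-0.75, -0.0, 0.37, 2.03, 0.34, 0.77, -0.78]), (0.1, [-0.7, -0.1, 0.27, 2.03, 0.36, 0.88, -0.82]), (0.15, [-0.21, -0.16, -0.22, 2.0, 0.27, 0.96, -0.75])]
```

The bar triangulates to radius 190.4 mm (nominal 190), so the guard angle is about 1.05 rad. I'll pick the screw over the top, passing above the guard.

Run:
```python
from h import *
o=rpy(-Z,X)
for p in ([.204,.617,.42],[.42,.30,.42],[.50,0,.42],[SCREW[0],SCREW[1],.20]):
    ctrl.move_ptp(p,o); print(np.round(sensors.get_eef_pos(),3),np.round(sensors.get_qpos(),2),sensors.get_clock())
cal=vision.get_calibration('wrist'); im=vision.camera('wrist'); cv2.imwrite('pics/w1.png',im[:,:,::-1])
R=Rn.from_euler('xyz',cal['orientation']).as_matrix(); v=R.T@(SCREW+.1*Z-cal['eye']); r=np.arctan2(np.hypot(*v[:2]),v[2])
print('expected px',np.array([cal['cx'],cal['cy']])+cal['fx']*r*v[:2]/np.hypot(*v[:2]), cal)
```

```text
[0.204 0.617 0.419] [-1.38  0.31  0.12  1.08 -0.04  1.75 -1.47] 1.375
[0.419 0.302 0.42 ] [-1.02  0.01  0.35  1.43 -0.    1.71 -0.87] 2.8
[0.5   0.002 0.42 ] [-0.78 -0.05  0.69  1.47  0.03  1.71 -0.29] 3.9833
[ 0.621 -0.161  0.201] [-0.49  0.43  0.93  1.53 -0.35  1.36  0.27] 5.1333
expected px [316.18898369 243.18783115] {'fx': 371.64829954431775, 'fy': 371.64829954431775, 'cx': 318.01791611380816, 'cy': 242.28562046609855, 'eye': array([ 0.63811188, -0.0833081 ,  0.36421669]), 'orientation': array([ 2.84431783e+00,  2.42102709e-04, -2.02444827e-01])}
```

View pics/w1.png

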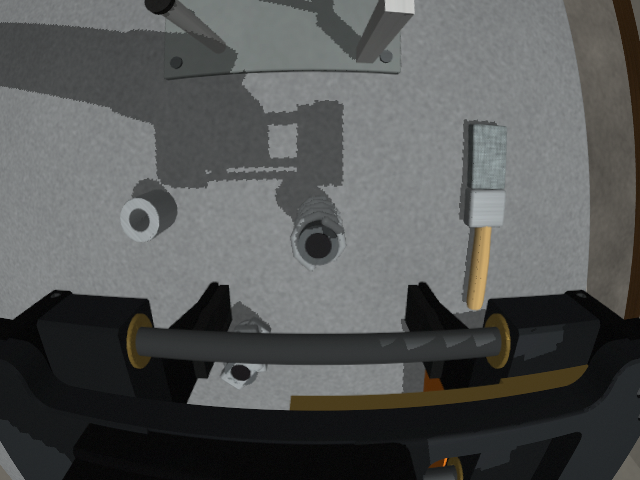

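The wrist view shows the screw's bore centred at about (319,245), against a predicted (316,243), which agrees to about 2 mm. The sleeve at (140,219), the kneader at (242,372) and the brush at (487,200) are clear of the fingers.

Run:
```python
from h import *
p=onplane('wrist',(318.5,244.5),.1); print(p)
s=(p+SCREW)/2; s[2]=0
print(ctrl.move_l(s+.067*Z,max_speed=.12,guard=8))
fingers.gripper_to(0.0); print('open',sensors.get_opening()*.087,sensors.get_gripper_force(),sensors.get_eef_pos())
print(ctrl.move_l(s+.31*Z,max_speed=.15))
print('open',sensors.get_opening()*.087,sensors.get_ft_force(),sensors.get_clock())
o=rpy(-Z,X)
via=ORG-.16*X+(.225+.067)*Z
print(ctrl.ik(via,o)); ctrl.move_ptp(via,o)
print(np.round(sensors.get_eef_pos()-via,4),sensors.get_clock(),ctrl.ik(cr(.01,.067+.1),rpy(-CZ,CX)))
im=vision.camera('side'); cv2.imwrite('pics/s2.png',cv2.resize(im[60:320,200:500],(690,598))[:,:,::-1])
```

```text
[ 0.62199262 -0.16431163  0.1       ]
False
open 0.04338668311902366 29.99800676945597 [ 0.62099414 -0.16359812  0.06698191]
False
open 0.04318012050423589 [ 0.57566697 -0.06503542 -5.97652793] 9.0083
[-1.30835382 -0.07178762  0.94745136  1.71991477  0.0586049   1.4638143
 -0.57439011]
[ 0.0009 -0.0016  0.0004] 10.2583 [-1.2671862  -0.26545595  0.67656107  2.19629833  0.81266013  0.85077096
 -1.23771115]
```

View pics/s2.png

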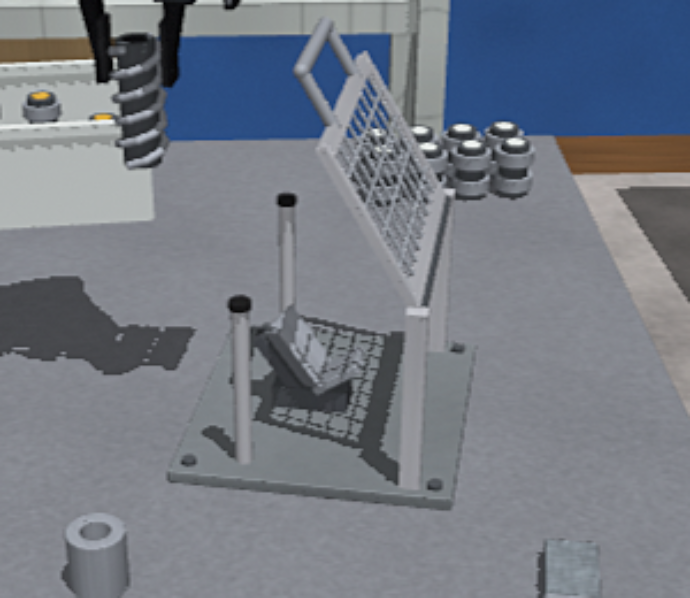

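The screw is held upright in the fingers at (135,100) in the crop, clear of the guard and posts. The sleeve and brush haven't moved. Now I'll tilt it and seat it.

Run:
```python
from h import *
G=.067; o=rpy(-CZ,CX)
def cc():
    d=sensors.get_eef_pos()-CO; return np.round([d@CX,d@Y,d@CZ-G],4)
ctrl.move_ptp(cr(.01,G+.1),o); print('pre',cc(),sensors.get_clock(),np.round(sensors.get_qpos(),2))
print(ctrl.move_l(cr(.01,G+.05),max_speed=.08,guard=8)); 
print(ctrl.move_l(cr(.008,G+.004),max_speed=.05,guard=8),cc(),sensors.get_ft_force(),sensors.get_clock())
im=vision.camera('side'); cv2.imwrite('pics/s3.png',cv2.resize(im[100:290,240:440],(600,570),interpolation=2)[:,:,::-1])
```

```text
pre [ 0.0112 -0.0016  0.0999] 11.0583 [-1.27 -0.26  0.68  2.19  0.81  0.85 -1.24]
False
False [0.0082 0.0002 0.0042] [-0.47228345  1.11544986 -5.8273634 ] 12.9083
```

View pics/s3.png

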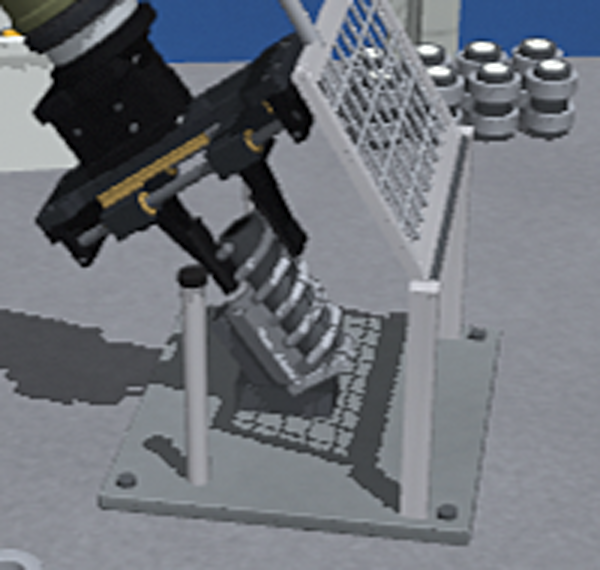

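The screw hovers parallel to the trough, just off the ledge around (290,320), and the gripper is clear of the guard and posts. Next come guarded touches into the V and then onto the ledge.

Run:
```python
from h import *
G=.067
def cc():
    d=sensors.get_eef_pos()-CO; return np.round([d@CX,d@Y,d@CZ-G],4)
print(ctrl.move_l(cr(-.004,G+.004),max_speed=.015,guard=5)); a=cc(); print(a,sensors.get_ft_force())
print(ctrl.move_l(cr(a[0],G-.005),max_speed=.015,guard=6)); print(cc(),sensors.get_ft_force(),sensors.get_clock())
```

```text
True
[0.0009 0.0007 0.0042] [2.89124966 0.07759683 1.95678239]
True
[ 0.0009  0.0007 -0.0008] [-2.37628091 -0.33562751  3.49306018] 13.95
```

Contact came within 1 mm of nominal on both axes. Release, retreat along the axis, and check.

Run:
```python
from h import *
G=.067
p=sensors.get_eef_pos()
fingers.gripper_to(0.8); print(sensors.get_opening(),sensors.get_ft_force())
print(ctrl.move_l(p+.09*CZ,max_speed=.1,guard=8),sensors.get_clock())
im=vision.camera('side'); cv2.imwrite('pics/s4.png',cv2.resize(im[60:290,240:440],(500,575),interpolation=2)[:,:,::-1])
for th in (1.05,.7,.3,0): print(ctrl.ik(bar(th)-.019*Z,rpy(-Z,X)))
print(ctrl.ik(bar(1.05)-.13*X+.09*Z,rpy(-Z,X)),ctrl.ik(bar(1.05)+.06*Z,rpy(-Z,X)))
```

```text
0.7955847256744849 [ 1.25746464  0.584314   -0.46660624]
False 15.7583
[-1.00408724  0.40412074  1.0894423   1.38949735 -0.3560346   1.55751453
 -0.15098051]
[-1.23740629  0.33036462  1.23441475  1.58362379 -0.31351733  1.45131568
 -0.1880658 ]
[-0.55655976  0.12676833  0.30387027  1.73874431 -0.03947357  1.28204274
 -0.44973637]
[-1.32240821  0.31448949  1.21717215  1.84656448 -0.31656573  1.20037778
 -0.20985146]
[-1.19011919 -0.02263016  0.86595715  1.45153075  0.01739286  1.70470568
 -0.52796608] [-0.99633006  0.429815    1.16723335  1.23016927 -0.39800608  1.72081342
 -0.13342381]
```

View pics/s4.png

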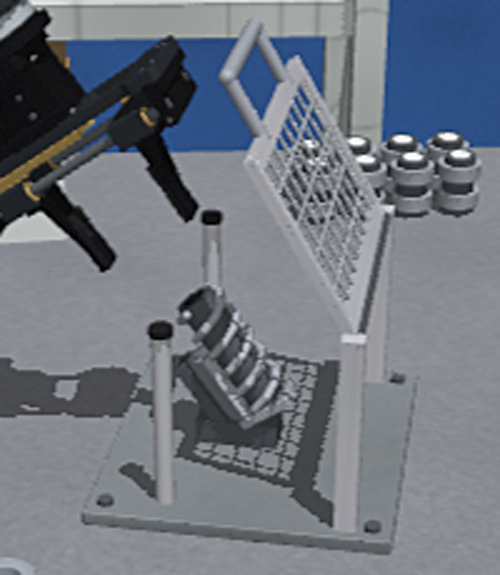

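The screw sits in the cradle with its foot on the ledge (middle at about (235,345)), and the fingers are free at (195,215) and (105,265). Now the guard.

Run:
```python
from h import *
o=rpy(-Z,X); T=1.052
fingers.gripper_to(.42)
ctrl.move_ptp(bar(T)-.15*X+.10*Z,o)
ctrl.move_ptp(bar(T)+.05*Z,o)
ctrl.move_l(bar(T)+.03*Z,max_speed=.1,rotation=o)
print(np.round(sensors.get_eef_pos()-bar(T),4),sensors.get_clock(),np.round(sensors.get_qpos(),2))
print(ctrl.move_l(bar(T)-.019*Z,max_speed=.06,guard=6),np.round(sensors.get_eef_pos()-bar(T),4),sensors.get_ft_force())
fingers.gripper_to(0.0); print('width',sensors.get_opening()*.087,sensors.get_gripper_force(),sensors.get_ft_force(),sensors.get_clock())
im=vision.camera('side'); cv2.imwrite('pics/s5.png',cv2.resize(im[20:290,240:440],(440,594),interpolation=2)[:,:,::-1])
```

```text
[-0.0009  0.0009  0.0305] 18.7083 [-0.95  0.37  1.02  1.29 -0.32  1.64 -0.18]
False [ 0.0002 -0.0001 -0.0186] [ 0.21401894 -0.37680312  0.21389653]
width 0.010776787111408245 30.000260174274445 [-3.39328806 -0.01283861  1.85312425] 20.25
```

View pics/s5.png

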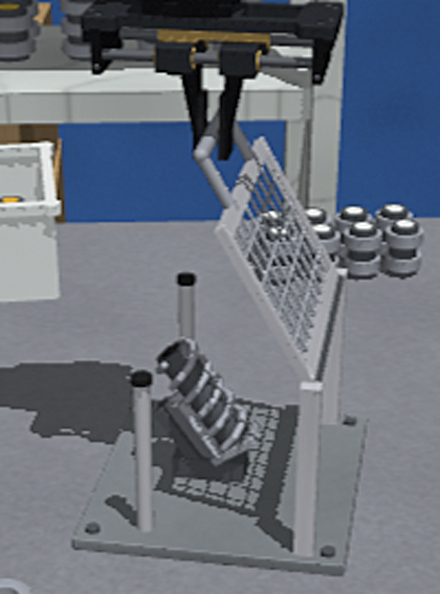

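The bar is pinched between the fingers at about (215,140), reading 10.8 mm with a similar under-read to the screw. Now I'll follow the arc down.

Run:
```python
from h import *
for th in np.append(np.linspace(1.052,.1,10)[1:],.03):
    h=ctrl.move_l(bar(th)-.019*Z,max_speed=.07,guard=25)
    f=sensors.get_ft_force(); d=sensors.get_eef_pos()+.019*Z-HINGE
    print(round(th,2),h,'act',round(np.arctan2(d[2],-d@X),3),round(np.hypot(d@X,d[2]),4),np.round([f@X,f@Y,f[2]],1),round(sensors.get_opening()*.087,4),sensors.get_clock())
    if h: break
```

```text
0.95 False act 0.944 0.19 [-2.4 -0.1  0.8] 0.0109 20.7333
0.84 False act 0.838 0.1896 [ 1.   1.3 -3.9] 0.0109 21.1667
0.73 False act 0.734 0.1895 [ 4.5  0.5 -6.4] 0.0111 21.6
0.63 False act 0.627 0.1898 [ 5.4  2.7 -6.4] 0.0107 22.0333
0.52 False act 0.519 0.1898 [ 4.7  2.9 -5.5] 0.0108 22.4667
0.42 False act 0.411 0.1897 [ 6.9  3.1 -4.7] 0.0106 22.9
0.31 False act 0.304 0.1896 [ 7.2  3.5 -5. ] 0.0108 23.3333
0.21 False act 0.198 0.1895 [ 8.3  2.8 -3.8] 0.0111 23.7667
0.1 False act 0.093 0.1892 [ 8.   3.6 -2.7] 0.0109 24.2
0.03 False act 0.023 0.189 [ 8.8  4.4 -2.2] 0.0106 24.5417
```

Run:
```python
from h import *
h=ctrl.move_l(bar(-.03)-.019*Z,max_speed=.015,guard=7); d=sensors.get_eef_pos()+.019*Z-HINGE
print(h,'act',np.arctan2(d[2],-d@X),d[2],sensors.get_ft_force(),sensors.get_clock())
if h:
    p=sensors.get_eef_pos(); fingers.gripper_to(.40)
    print(sensors.get_ft_force(),sensors.get_opening())
    print(ctrl.move_l(p+.12*Z,max_speed=.08,guard=6),sensors.get_clock())
    im=vision.camera('side'); cv2.imwrite('pics/s6.png',im[:,:,::-1])
```

```text
True act 0.018044068518031822 0.0034079322418341107 [-1.35834012  0.24343104  1.30644601] 24.8583
[ 0.59491492  1.05688595 -0.17639958] 0.40143184048996633
False 27.2167
```

View pics/s6.png

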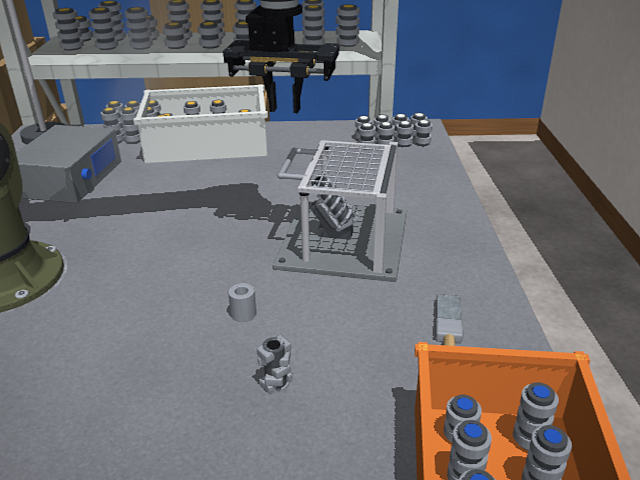

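The guard lies level on its posts at (350,165) with the screw in the cradle beneath it. The sleeve, kneader and brush are where they were, and the gripper is clear above. Handing in.

```bash
python3 -c "
from h import *
print(ticket.job_done(),sensors.get_clock())"
```

```text
the job is handed in; nothing more can be done
the job is handed in; nothing more can be done
```

The screw is in the V-cradle with its foot on the ledge, the guard was lowered in the grip until contact about 3 mm above its nominal closed height and then let go, the other bench items are where they were, and the job was handed in at about 27 s.

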